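Refit the burr carrier on the coffee grinder

TASK

Put the coffee grinder's burr carrier back: draw the disc right out from under the low wooden riser by its upturned tab, keeping it low, and let go of it on the worktop. Then take it by its black bar, set it on the grinder's centre spigot and turn it until its three holes find the drive pins and it drops fully home, flat on its seat, and let go. Leave the small things round about where they stand.

Things in the scene. Friction and masses are not known exactly. Their poses are not given: they have to be found in the camera images.
- carrier_bar (a point): Middle of the black grip bar of the burr carrier, a loose aluminium disc (0.3 to 0.6 kg), 100 mm across, 8 mm thick, lying flat, bar up; z is the disc's axis. The bar is 20 mm wide (carrier x), 70 mm long (carrier y), 20 mm high, its top 44 mm, this point 34 mm and its underside 24 mm above the disc's underside; open below it. The tab is at the carrier's -x.
- carrier_tab: Aluminium tab fixed to the burr carrier; origin on the disc's axis at its underside, axes as the carrier's. Upturned end: x -80 to -90 mm, 16 mm wide along y, 34 mm high. The disc has a bore of diameter 20.4 mm and three through holes of diameter 11.2 mm, 120 degrees apart on a circle of radius 34 mm, at 0, +120 and -120 degrees from carrier +x.
- tab_tip (a point): Point in the middle of the tab's upturned end, 22 mm above the carrier's underside, 85 mm to the carrier's -x from the disc's axis; axes as the carrier's. Part of the burr carrier.
- riser: Fixed low wooden riser, 160 mm deep (x), 200 mm wide (y), top at 68 mm; origin on the worktop under its middle. Front (x = -80 mm, toward the robot) open, 168 mm between the sides, 56 mm high inside. At the start the carrier lies under it on the worktop, only its tab out of the front, pointing within 0.2 rad of riser -x. Free worktop for 200 mm in front.
- seat (a point): Middle of the seat on top of the fixed coffee grinder body, where the carrier's underside comes to lie, 114 mm above the worktop; axes as the grinder body's, z up. The body is round there, diameter 124 mm, on a foot of 170 x 150 mm. The drive plate on top carries a spigot and three pins (see spigot_tip).
- bowl_pink: Small bowl, diameter 86 mm, 40 mm high, standing on top of the riser at its rear. Origin under its middle. To be left alone.
- sugar_bowl: White porcelain sugar bowl, diameter 67 mm, 74 mm high. Origin under its middle. To be left alone.
- teaspoon: Teaspoon, 130 mm long, lying on the worktop. To be left alone.
- creamer: Small cream portion cup, 48 x 39 x 19 mm, on the worktop. To be left alone.
- salt: Salt mill, diameter 44 mm, 90 mm high. Origin under its middle. To be left alone.
- spigot_tip (a point): Top of the spigot (diameter 18, 20 mm high, upper 4 mm tapered) on the seat. Round it three pins, diameter 8, 11 mm high, 120 degrees apart at radius 34 mm. Their angle differs each time, is unrelated to any given axes: see or feel it. A carrier centred but not lined up rests on the pin tips, 11 mm up, with 1.2 mm play, and can be turned; within about 2.5 degrees it drops by its weight.
There are look-alikes about, which are no part of the job. Of the things that look like the part that bears carrier_bar, the largest one is meant.

How it is judged:
On the way, in this order (a step that is already met when the one before it is completed fails the run):
1. the burr carrier lies flat on the worktop, drawn out from under the riser (disc centre at least 40 mm in front of the riser's front edge), and is let go of (x of carrier_bar in the frame of riser below -0.12 m and height (world z) of carrier_bar below 0.038 m and angle between carrier_bar's own z axis and vertical below 0.1 rad and contact force between the fingers and anything else below 0.2 N), for 0.2 s.
2. the burr carrier is seated fully home on the grinder (horizontal distance between carrier_bar and seat below 0.004 m and z of carrier_bar in the frame of seat below 0.037 m and angle between carrier_bar's own z axis and vertical below 0.06 rad), for 0.2 s.
At the end, for the whole second after the job is handed in: The burr carrier sits released and at rest on the grinder: centre within 4 mm of the seat centre, underside within 3 mm of the seat (down over the pins), level within 0.06 rad; bowl, sugar bowl, teaspoon, creamer and salt mill are within 30 mm of where they stood (all of step 2 and z of carrier_bar in the frame of seat above 0.031 m); the robot touches nothing.
It fails at once if the carrier is lifted (underside more than 50 mm above the worktop) while the fingers hold its tab (contact force between the fingers and carrier_tab above 1 N and height (world z) of carrier_bar above 0.084 m).
It fails at once if one of the small bystanders is moved by more than 30 mm (distance of any of bowl_pink, sugar_bowl, teaspoon, creamer, salt from where it was at the start of the episode above 0.03 m).
It also fails if it takes over 67 s, if anything falls off the work surface, if the arm or the gripper's body presses on something with over 40 N, if the wrist force passes 120 N, or if a joint passes its speed limit or range.

ROBOT

A 6-joint arm with a two-finger parallel gripper is mounted at the origin on a cart in front of the work surface, level with it; the furniture and walls round the work are solid. World frame = base frame: x ahead of the robot, y to its left, z up, the work surface at z = 0. Lengths are in m, angles in rad, forces in N, time in s.
With the tool pointing down it reaches from about 0.375 to 0.9 m from the base axis. Payload 3.1 kg.
Tool frame: the origin (TCP) lies midway between the tips of the shut fingers; the grasp point (between the pads) lies 19 mm behind it (pinch_z is the distance from the TCP to the grasp point, in m); z points along the fingers, y is the line along which they close (so a half turn about z gives the same grasp; the last joint's range is limited). The gripper opens to 85 mm and grips with 20 to 120 N. Pads are 22 mm wide; open, the fingers measure 114 mm over their backs; the gripper's body (76 mm by 85 mm) begins 54 mm behind the grasp point. The pads swing forward as they close: fully open they stand 13 mm farther back than shut.
Start: joints at [-1.504, 0.527, 1.433, -0, 1.181, -0.178], TCP at [0.152, -0.606, 0.231] pointing down, gripper open.
Joint ranges: [-3.08, 3.08], [-0.75, 2.2], [0.22, 2.44], [-1.43, 4.57], [0, 2.65], [-2.85, 2.85]. Speed limits (rad/s): [2.79, 2.79, 3.14, 3.14, 3.14, 3.14].

INTERFACE

Orientations are given as a unit quaternion [x, y, z, w].
In Python, from station import sense, snapshot, camera_params, sign_off, pinch_z gives the robot as it stands. The module is installed in compiled form; this text tells all that it offers.
- The arm moves only by the shell command python3 -m handwheel 'ROWS' [FORCE]. ROWS is JSON, a list that holds one entry, the list of rows, each a list of 7 numbers: the turn, a rotation vector about the tool's x, y, z in degrees, then the shift along the tool's x, y, z in m, then the opening, from 0 (shut) to 1 (fully open). A call has 1 to 20 rows; each row shifts and turns the commanded pose from where the row before left it, along the tool's axes as they then stand; what a row does not reach is not made up. A row lasts 1/8 s, in which the tool goes at most 62.5 mm and 10.7 degrees, less where a joint would pass 70% of its speed; a pose out of reach is approached as far as the arm can. A call with a gripper value outside its range is refused whole. The fingers move at their own pace and stop on an object; FORCE is the grip in N (left out, the last holds). Time passes only in rows, so rows that do not move let the fingers close. It gives the time, the measured TCP pose, the force, the opening and the grip force at its end, in the units of the state.
- sense(): the state, without advancing time (a new reading comes with each control period).
- snapshot(name): name is "side" or "top"; returns the picture (384x512x3 uint8, red, green, blue); there is no depth.
- camera_params(name): a dict with "fx", "fy", "cx", "cy" (pixels), "k1" (the pictures are not rectified: a ray, as slopes to the right and down, at radius r is drawn at 1 + k1 r^2 times it, then the intrinsics apply), "world_to_cam" (4x4, takes a point from world to camera coordinates). Camera axes: x right, y down, z forward; pixel columns grow to the right and rows downward; lengths in m; the calibration is good to about 2 mm. A picture is of the moment at which its call begins. camera_params takes no time and is no camera call.
- sign_off(): hands the job in; it is judged then, once.
The state is a dict: "t": time; "q": joint angles; "qd": joint speeds; "tau": joint torques, N m; "tcp_pos": TCP position; "tool_rot": TCP orientation; "force": force on the tool from outside, world axes, zero at the start; "ft_torque": the same for the moment, N m; "finger_gap": opening from 0.0 (shut) to 1.0 (fully open); "gripper_force": force on a finger pad.
Only numpy, scipy, OpenCV 4.12 (cv2) and the standard library are available. Lean on these libraries where they do the work, as an engineer would, in place of code of your own. Each camera call takes 0.05 s, during which the arm holds its last target. There are 200 camera calls.

## Working session

There is one attempt and no reset: what is moved stays moved. The work goes in short steps, Python scripts to look and compute and a shell command to move; the robot and the scene stay as the last step left them, time stands still between calls to the robot, and variables do not carry over. Pictures are saved under pics/ and viewed, at most 10 in all, crops included, and the job is handed in when it is done.

```bash
mkdir -p pics
cat > h.py <<'E'
import numpy as np, cv2
from station import sense, snapshot, camera_params, sign_off, pinch_z
from scipy.spatial.transform import Rotation as R
def K(n):
    c=camera_params(n);return c,np.array([[c['fx'],0,c['cx']],[0,c['fy'],c['cy']],[0,0,1.]]),np.array([c['k1'],0,0,0,0.])
def pix(n,P):
    c,k,d=K(n);T=np.array(c['world_to_cam']);r,_=cv2.Rodrigues(T[:3,:3])
    return cv2.projectPoints(np.array(P,float).reshape(-1,1,3),r,T[:3,3].copy(),k,d)[0][:,0]
def ray(n,uv,z):
    c,k,d=K(n);T=np.array(c['world_to_cam'])
    s=cv2.undistortPoints(np.array(uv,float).reshape(-1,1,2),k,d)[:,0]
    D=np.c_[s,np.ones(len(s))]@T[:3,:3];C=-T[:3,:3].T@T[:3,3]
    return C+D*((z-C[2])/D[:,2])[:,None]
def shot(n,f,box=None,s=1):
    im=snapshot(n)[:,:,::-1]
    if box:x0,y0,x1,y1=box;im=im[y0:y1,x0:x1]
    im=cv2.resize(im,None,fx=s,fy=s,interpolation=cv2.INTER_CUBIC);cv2.imwrite('pics/'+f,im);return im
def st():
    s=sense();print('t',round(s['t'],2),'tcp',np.round(s['tcp_pos'],4),'q',np.round(s['q'],3),'F',np.round(s['force'],1),'gap',round(s['finger_gap'],3),'g',round(s['gripper_force'],1));print(np.round(R.from_quat(s['tool_rot']).as_matrix(),3).tolist())
E
python3 - <<'E'
from h import *
st();print(pinch_z)
a=shot('top','a.png',None,1.5);b=shot('side','b.png',None,1.5)
for n in('top','side'):
    c=camera_params(n);T=np.array(c['world_to_cam']);print(n,c['fx'],c['k1'],-T[:3,:3].T@T[:3,3],T[:3,:3].round(2).tolist())
E
```

```text
t 0.0 tcp [ 0.1514 -0.6056  0.2303] q [-1.505  0.528  1.434  0.     1.181 -0.178] F [ 0.3 -0.3 -0.5] gap 1.001 g 0.0
[[0.97, 0.242, -0.0], [0.242, -0.97, 0.002], [0.0, -0.002, -1.0]]
0.0187
top 401.34924781775015 -0.08267203577251866 [ 0.43941465 -0.10544802  1.18898536] [[-0.01, -1.0, 0.03], [-1.0, 0.01, -0.09], [0.09, -0.03, -1.0]]
side 363.57048959909605 0.013350302102516455 [ 0.42653672 -1.03233621  0.61518185] [[0.99, -0.13, 0.03], [-0.04, -0.47, -0.88], [0.12, 0.87, -0.47]]
```

View pics/a.png

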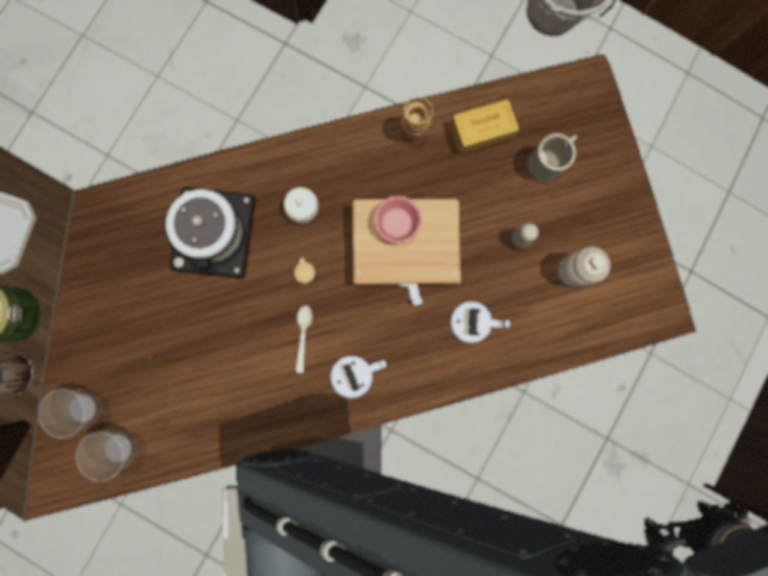

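View pics/b.png

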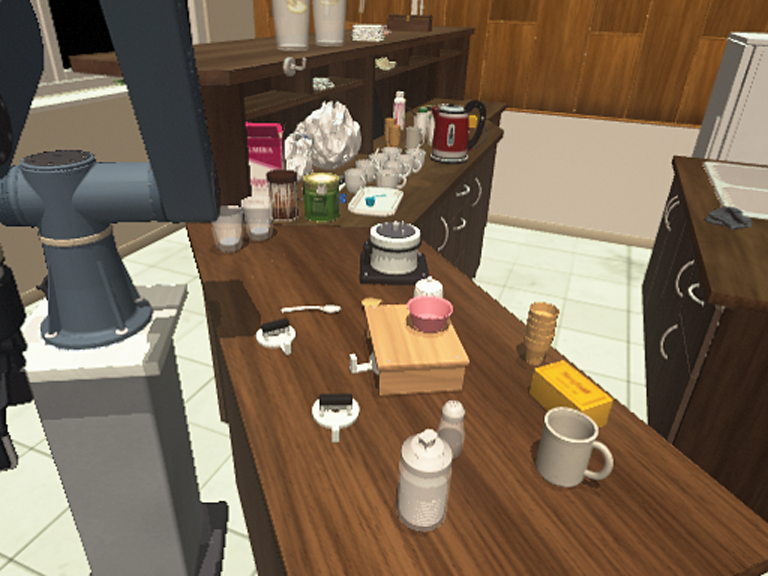

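The true carrier is under the riser: its tab shows at (414,293) in the top picture and (362,362) in the side picture (both at 1.5x scale). The look-alikes are two smaller loose discs, top (350,377) and (471,322), side (275,335) and (335,410). The grinder is at top (202,224). Next, one close crop.

Run:
```python
from h import *
t=snapshot('top')[:,:,::-1];s=snapshot('side')[:,:,::-1]
f=lambda im,x,y,w,h:cv2.resize(im[y:y+h,x:x+w],(400,300),interpolation=cv2.INTER_CUBIC)
m=np.vstack([np.hstack([f(t,230,125,80,60+20-20),f(t,250,175,48,36)]),np.hstack([f(t,104,115,72,54),f(s,225,225,40,30)])])
m[:]=m;cv2.imwrite('pics/c.png',m)
print('riser top corners', ray('top',[(353/1.5,199/1.5),(459/1.5,199/1.5),(461/1.5,283/1.5),(354/1.5,283/1.5)],.068).round(3).tolist())
print('tab',ray('top',[(414/1.5,293/1.5)],.034).round(3))
print('seat',ray('top',[(198/1.5,220/1.5)],.134).round(3))
print('bowls',ray('top',[(300/1.5,204/1.5),(304/1.5,270/1.5),(304/1.5,315/1.5),(300/1.5,370/1.5)],.0).round(3).tolist())
print('decoys',ray('top',[(350/1.5,377/1.5),(471/1.5,322/1.5)],.02).round(3).tolist())
```

```text
riser top corners [[0.703, -0.1, 0.068], [0.703, -0.302, 0.068], [0.542, -0.302, 0.068], [0.543, -0.101, 0.068]]
tab [[ 0.526 -0.216  0.034]]
seat [[0.65  0.176 0.134]]
bowls [[0.709, 0.007, 0.0], [0.575, -0.002, 0.0], [0.486, -0.002, 0.0], [0.378, 0.006, 0.0]]
decoys [[0.365, -0.092, 0.02], [0.469, -0.329, 0.02]]
```

View pics/c.png

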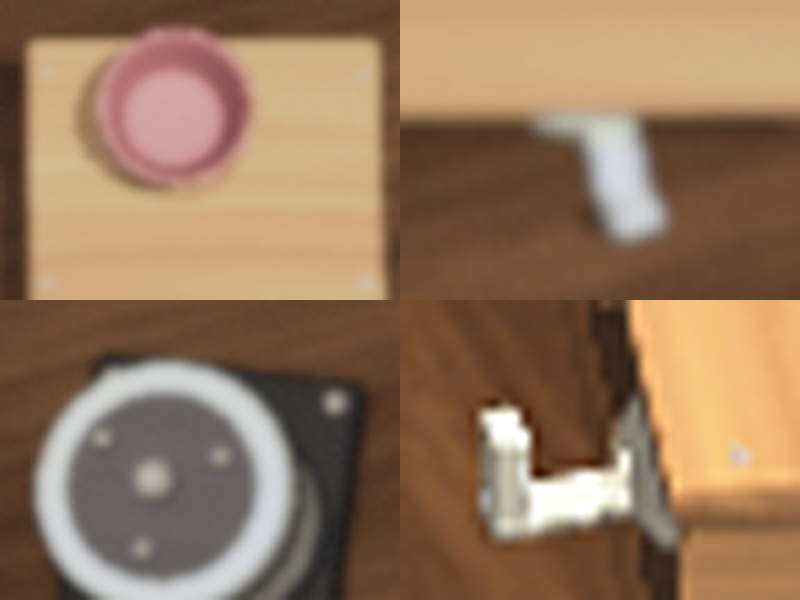

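The crop confirms it: the upturned tab end is at top full-frame (278,201), with the wide disc edge behind it under the riser. The spigot is at about (131,147), with three pins around it at (122,140), (144,143) and (130,160).

Run:
```python
from h import *
t=ray('top',[(250+236/8.33,175+218/8.33),(250+205/8.33,175+140/8.33)],.034);print('tabtop',t.round(4))
t2=ray('top',[(250+205/8.33,175+140/8.33)],.005);print('shank',t2.round(4))
print('side tabtop',ray('side',[(225+10.5,225+11.5)],.034).round(4))
p=lambda x,y:(104+x/5.556,115+y/5.556)
s=ray('top',[p(152,180)],.134)[0];q=ray('top',[p(102,137),p(220,155),p(142,248)],.125)
print(s.round(4),q.round(4),q.mean(0).round(4));d=q-q.mean(0)
print(np.hypot(d[:,0],d[:,1]),np.degrees(np.arctan2(d[:,1],d[:,0])))
# model overlay candidates
for a in(.1,.2):
  for tp in (t[0],):
    o=tp[:2]+.085*np.array([np.cos(a),np.sin(a)]);print(a,o.round(3), ((pix('top',[[o[0]-.05*np.cos(f),o[1]-.05*np.sin(f),.008] for f in (-.3,0,.3)])-[250,175])*8.33).round(0).tolist())
```

```text
tabtop [[ 0.5088 -0.2228  0.034 ]
 [ 0.536  -0.2124  0.034 ]]
shank [[ 0.5384 -0.2151  0.005 ]]
side tabtop [[ 0.5107 -0.2187  0.034 ]]
[0.6484 0.1774 0.134 ] [[0.6715 0.2048 0.125 ]
 [0.6622 0.147  0.125 ]
 [0.6169 0.1839 0.125 ]] [0.6502 0.1786 0.125 ]
[0.03381232 0.03376471 0.03375724] [ 50.89868667 -69.16258384 170.93805371]
0.1 [ 0.593 -0.214] [[162.0, 119.0], [203.0, 125.0], [245.0, 119.0]]
0.2 [ 0.592 -0.206] [[138.0, 123.0], [180.0, 129.0], [221.0, 123.0]]
```

```bash
python3 -m handwheel '[[[0,0,0,0.0367,-0.0239,0,1],[0,0,0,0.0367,-0.0239,0,1],[0,0,0,0.0367,-0.0239,0,1],[0,0,0,0.0367,-0.0239,0,1],[0,0,0,0.0367,-0.0239,0,1],[0,0,0,0.0367,-0.0239,0,1],[0,0,0,0.0367,-0.0239,0,1],[0,0,0,0.0367,-0.0239,0,1],[0,0,0,0.0367,-0.0239,0.02,1],[0,0,0,0.0367,-0.0239,0.02,1],[0,0,0,0.0367,-0.0239,0.03,1],[0,0,0,0.0367,-0.0239,0.03,1],[0,0,0,0,0,0,1],[0,0,0,0,0,0,1]]]' 30; python3 -c "
from h import *
st();s=shot('side','d.png',(190,150,310,240),6)"
```

```text
t: 1.95
tcp_pos: [0.5093, -0.2217, 0.1315]
tool_rot: [0.992, 0.122, -0.0, 0.0]
force: [-0.6, 0.7, 0.3]
finger_gap: 0.997
gripper_force: 0.0
t 1.95 tcp [ 0.5093 -0.2217  0.1315] q [-6.12e-01  5.73e-01  1.70e+00 -1.00e-03  8.68e-01  7.14e-01] F [-0.6  0.7  0.3] gap 0.997 g 0.0
[[0.97, 0.243, -0.0], [0.243, -0.97, -0.0], [-0.0, 0.0, -1.0]]
```

View pics/d.png

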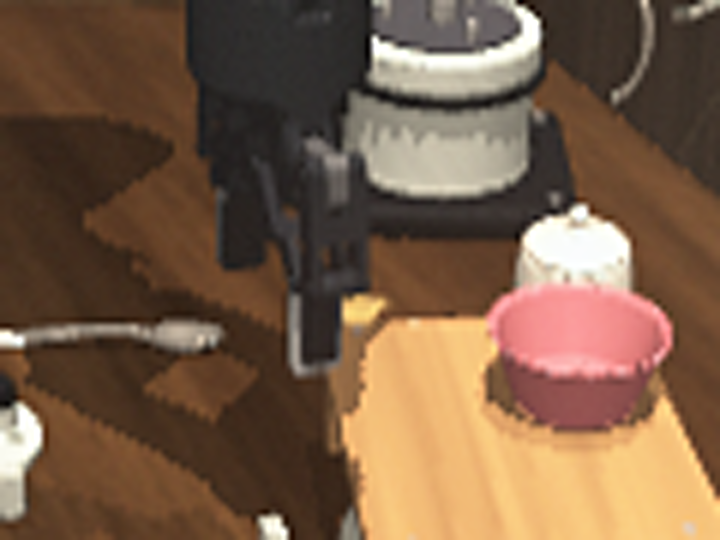

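The gripper hangs over the tab: the tab end shows at crop (270,525), and the far side of the gripper clears the riser and the bowl. Next, down and grip.

```bash
python3 -m handwheel '[[[0,0,0,0,0,0.03,1],[0,0,0,0,0,0.03,1],[0,0,0,0,0,0.03,1],[0,0,0,0,0,0.02,1],[0,0,0,0,0,0.014,1],[0,0,0,0,0,0,0.5],[0,0,0,0,0,0,0],[0,0,0,0,0,0,0],[0,0,0,0,0,0,0],[0,0,0,0,0,0,0],[0,0,0,0,0,0,0]]]' 30
```

```text
t: 3.38
tcp_pos: [0.5096, -0.2216, 0.008]
tool_rot: [0.993, 0.122, 0.0, 0.0]
force: [-0.9, 0.5, 7.5]
finger_gap: 0.174
gripper_force: 32.3
```

```bash
python3 -m handwheel '[[[0,0,0,-0.0126,-0.0032,0,0],[0,0,0,-0.0126,-0.0032,0,0],[0,0,0,-0.0126,-0.0032,0,0],[0,0,0,-0.0126,-0.0032,0,0],[0,0,0,-0.0126,-0.0032,0,0],[0,0,0,-0.0126,-0.0032,0,0],[0,0,0,-0.0126,-0.0032,0,0],[0,0,0,-0.0126,-0.0032,0,0],[0,0,0,-0.0126,-0.0032,0,0],[0,0,0,-0.0126,-0.0032,0,0],[0,0,0,0,0,0,0]]]'; python3 -c "
from h import *
st();t=shot('top','e.png',(200,110,320,200+20),5)"
```

```text
t: 4.75
tcp_pos: [0.3779, -0.2212, 0.0079]
tool_rot: [0.993, 0.122, -0.0, 0.0]
force: [-2.4, -4.4, 8.5]
finger_gap: 0.179
gripper_force: 33.0
t 4.75 tcp [ 0.3779 -0.2212  0.0079] q [-7.860e-01  7.320e-01  2.051e+00 -1.000e-03  3.580e-01  5.430e-01] F [-2.4 -4.4  8.5] gap 0.179 g 33.0
[[0.97, 0.241, -0.0], [0.241, -0.97, -0.0], [-0.0, 0.0, -1.0]]
```

View pics/e.png

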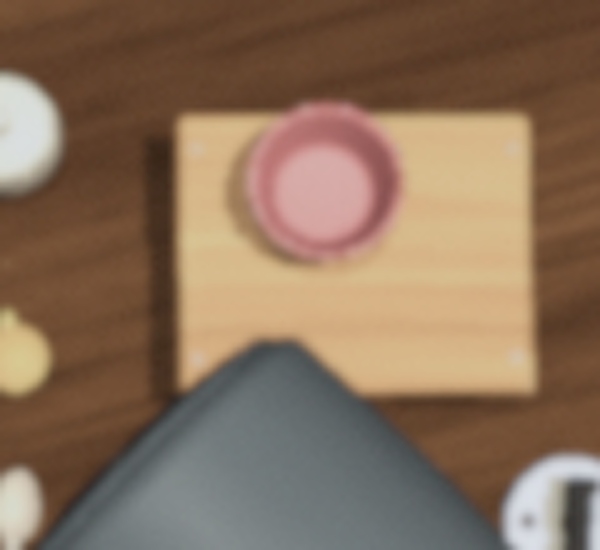

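The arm hides the disc in the top view; the bowl and riser are undisturbed. Let go and rise, moving aside to look.

```bash
python3 -m handwheel '[[[0,0,0,0,0,0,1],[0,0,0,0,0,0,1],[0,0,0,0,0,0,1],[0,0,0,0,0,0,1],[0,0,0,0,0,0,1],[0,0,0,0,0,0,1],[0,0,0,0,0,-0.02,1],[0,0,0,0,0,-0.03,1],[0,0,0,0,0,-0.05,1],[0,0,0,0,0,-0.05,1],[0,0,0,0,0.05,-0.03,1],[0,0,0,0,0.06,0,1],[0,0,0,0,0.06,0,1],[0,0,0,0,0.06,0,1],[0,0,0,0,0.06,0,1],[0,0,0,0,0,0,1],[0,0,0,0,0,0,1]]]'; python3 -c "
from h import *
st();t=shot('top','f.png',(200,140,320,230),6)"
```

```text
t: 6.92
tcp_pos: [0.4488, -0.501, 0.1863]
tool_rot: [0.993, 0.122, -0.001, -0.001]
force: [-0.1, 0.8, -0.2]
finger_gap: 0.997
gripper_force: 0.0
t 6.92 tcp [ 0.4488 -0.501   0.1863] q [-1.006  0.641  1.344  0.     1.159  0.32 ] F [-0.1  0.8 -0.2] gap 0.997 g 0.0
[[0.97, 0.242, -0.001], [0.242, -0.97, 0.003], [-0.001, -0.003, -1.0]]
```

View pics/f.png

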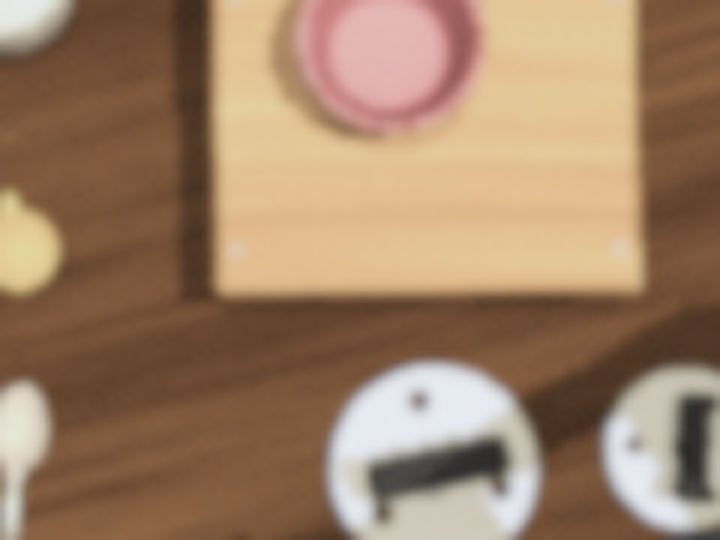

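The freed disc lies clear in front of the riser: bar centre at crop (437,466), holes at (418,400), (500,484) and (382,512).

Run:
```python
from h import *
f=lambda L:[(200+(x+.5)/6-.5,140+(y+.5)/6-.5) for x,y in L]
b=ray('top',f([(368,463),(503,437),(505,466),(374,493)]),.044);print(b.round(4),b.mean(0))
e=b[0]+b[3]-b[1]-b[2];print('yaw from bar',np.degrees(np.arctan2(-e[0],e[1])),np.linalg.norm(e)/2)
h=ray('top',f([(418,400),(500,484),(382,512)]),.008);print(h.round(4),h.mean(0))
print(ray('top',f([(433,361),(327,468),(543,468)]),.008).round(4))
d=h-h.mean(0);print(np.degrees(np.arctan2(d[:,1],d[:,0])),np.hypot(d[:,0],d[:,1]))
```

```text
[[ 0.464  -0.1714  0.044 ]
 [ 0.4759 -0.236   0.044 ]
 [ 0.4621 -0.2367  0.044 ]
 [ 0.4498 -0.1741  0.044 ]] [ 0.46291967 -0.20454236  0.044     ]
yaw from bar 10.764818464966291 0.06472260706074039
[[ 0.4955 -0.1984  0.008 ]
 [ 0.454  -0.2382  0.008 ]
 [ 0.4408 -0.1801  0.008 ]] [ 0.46341422 -0.20557635  0.008     ]
[[ 0.5147 -0.206   0.008 ]
 [ 0.4625 -0.1533  0.008 ]
 [ 0.4616 -0.2596  0.008 ]]
[  12.61577415 -106.11861077  131.6191162 ] [0.03287751 0.03400418 0.03409229]
```

```bash
python3 -m handwheel '[[[0,0,-9.8,0,0,0,1],[0,0,-9.8,0,0,0,1],[0,0,-9.8,0,0,0,1],[0,0,-9.8,0,0,0,1],[0,0,-9.8,0,0,0,1],[0,0,-9.8,0,0,0,1],[0,0,-9.8,0,0,0,1],[0,0,-9.8,0,0,0,1],[0,0,-9.7,0,0,0,1],[0,0,0,0.0477,0.01265,0,1],[0,0,0,0.0477,0.01265,0,1],[0,0,0,0.0477,0.01265,0,1],[0,0,0,0.0477,0.01265,0.02,1],[0,0,0,0.0477,0.01265,0.03,1],[0,0,0,0.0477,0.01265,0.03,1],[0,0,0,0,0,0,1],[0,0,0,0,0,0,1]]]' 40; python3 -c "
from h import *
st()"
```

```text
t: 9.1
tcp_pos: [0.4639, -0.206, 0.108]
tool_rot: [0.628, 0.778, -0.0, 0.001]
force: [-0.3, -0.0, -0.2]
finger_gap: 1.001
gripper_force: 0.0
t 9.1 tcp [ 0.4639 -0.206   0.108 ] q [-0.638  0.565  1.836 -0.     0.739 -0.851] F [-0.3 -0.  -0.2] gap 1.001 g 0.0
[[-0.212, 0.977, 0.001], [0.977, 0.212, -0.001], [-0.001, 0.001, -1.0]]
```

```bash
python3 -m handwheel '[[[0,0,0,0,0,0.03,1],[0,0,0,0,0,0.03,1],[0,0,0,0,0,0.02,1],[0,0,0,0,0,0.012,1],[0,0,0,0,0,0,0.6],[0,0,0,0,0,0,0],[0,0,0,0,0,0,0],[0,0,0,0,0,0,0],[0,0,0,0,0,0,0],[0,0,0,0,0,0,0],[0,0,0,0,0,0,0]]]' 60; python3 -c "
from h import *
st()"
```

```text
t: 10.48
tcp_pos: [0.4636, -0.2066, 0.0162]
tool_rot: [0.628, 0.778, -0.0, 0.0]
force: [-1.8, -0.7, 4.8]
finger_gap: 0.22
gripper_force: 60.6
t 10.47 tcp [ 0.4636 -0.2066  0.0162] q [-6.390e-01  7.390e-01  1.874e+00 -1.000e-03  5.280e-01 -8.510e-01] F [-1.8 -0.7  4.8] gap 0.22 g 60.6
[[-0.211, 0.978, 0.0], [0.978, 0.211, -0.001], [-0.001, 0.0, -1.0]]
```

```bash
python3 -m handwheel '[[[0,0,0,0,0,-0.02,0],[0,0,0,0,0,-0.04,0],[0,0,0,0,0,-0.05,0],[0,0,0,0,0,-0.05,0],[0,0,0,0,0,-0.02,0],[0,0,0,0.0374,0.0292,0,0],[0,0,0,0.0374,0.0292,0,0],[0,0,0,0.0374,0.0292,0,0],[0,0,0,0.0374,0.0292,0,0],[0,0,0,0.0374,0.0292,0,0],[0,0,0,0.0374,0.0292,0,0],[0,0,0,0.0374,0.0292,0,0],[0,0,0,0.0374,0.0292,0,0],[0,0,0,0.0374,0.0292,0,0],[0,0,-9.8,0,0,0,0],[0,0,-9.8,0,0,0,0],[0,0,-9.8,0,0,0,0],[0,0,-9.6,0,0,0,0],[0,0,0,0,0,0,0],[0,0,0,0,0,0,0]]]' 60; python3 -c "
from h import *
st()
t=snapshot('top')[80:200,90:210,::-1];s=snapshot('side')[95:215,190:330,::-1]
cv2.imwrite('pics/g.png',np.hstack([cv2.resize(t,(400,400),interpolation=2),cv2.resize(s,(400,343),interpolation=2)[:] if 0 else cv2.copyMakeBorder(cv2.resize(s,(400,343),interpolation=2),0,57,0,0,0)]))"
```

```text
t: 12.98
tcp_pos: [0.6492, 0.1778, 0.1945]
tool_rot: [0.334, 0.943, -0.0, -0.001]
force: [-0.6, 0.7, -4.8]
finger_gap: 0.225
gripper_force: 60.1
t 12.97 tcp [0.6492 0.1778 0.1945] q [ 0.102  0.633  1.337  0.     1.174 -0.788] F [-0.6  0.7 -4.8] gap 0.225 g 60.1
[[-0.777, 0.629, -0.002], [0.629, 0.777, -0.0], [0.001, -0.001, -1.0]]
```

View pics/g.png

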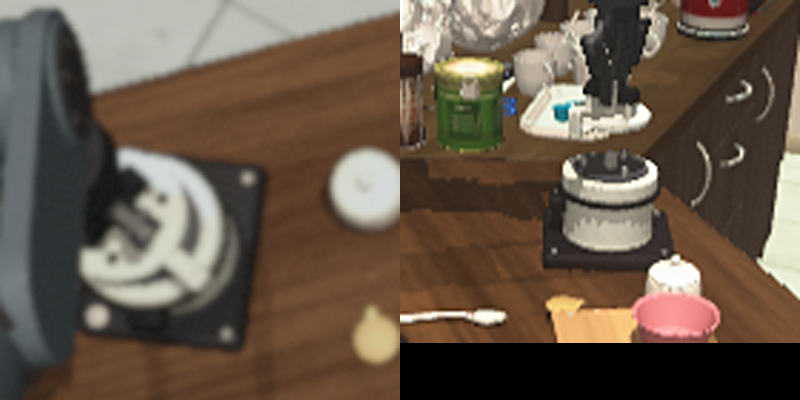

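The carrier hangs level above the spigot, its tab toward top crop (190,270), and the surroundings are untouched. Lower with force checks.

```bash
python3 -m handwheel '[[[0,0,0,-0.0012,0.0005,0.01,0],[0,0,0,0,0,0.015,0],[0,0,0,0,0,0.012,0],[0,0,0,0,0,0.004,0],[0,0,0,0,0,0.002,0],[0,0,0,0,0,0.002,0],[0,0,0,0,0,0,0]]]'; python3 -m handwheel '[[[0,0,0,0,0,0.002,0],[0,0,0,0,0,0.001,0],[0,0,0,0,0,0,0]]]';python3 -m handwheel '[[[0,0,0,0,0,0.002,0],[0,0,0,0,0,0.001,0],[0,0,0,0,0,0,0]]]'
```

```text
t: 13.95
tcp_pos: [0.6513, 0.1775, 0.1506]
tool_rot: [0.333, 0.943, 0.0, 0.0]
force: [-0.2, 0.8, -5.1]
finger_gap: 0.225
gripper_force: 60.0
t: 14.32
tcp_pos: [0.6512, 0.1775, 0.1474]
tool_rot: [0.333, 0.943, 0.0, 0.0]
force: [-0.3, 0.6, -4.3]
finger_gap: 0.224
gripper_force: 60.1
t: 14.7
tcp_pos: [0.6521, 0.1781, 0.1447]
tool_rot: [0.333, 0.943, 0.001, 0.001]
force: [2.0, 3.1, -3.0]
finger_gap: 0.225
gripper_force: 60.2
```

```bash
python3 -m handwheel '[[[0,0,0,0,0.0015,0,0],[0,0,0,0,0,0.001,0],[0,0,0,0,0,0.001,0],[0,0,0,0,0,0,0]]]';python3 -m handwheel '[[[0,0,0,0,0,0.001,0],[0,0,0,0,0,0.001,0],[0,0,0,0,0,0,0]]]'
```

```text
t: 15.2
tcp_pos: [0.652, 0.1786, 0.1421]
tool_rot: [0.333, 0.943, -0.0, -0.0]
force: [1.6, 1.3, -4.2]
finger_gap: 0.226
gripper_force: 60.1
t: 15.58
tcp_pos: [0.652, 0.1786, 0.1402]
tool_rot: [0.333, 0.943, -0.0, -0.0]
force: [1.8, 1.1, -4.1]
finger_gap: 0.222
gripper_force: 60.1
```

```bash
python3 -m handwheel '[[[0,0,0,0,0.0008,0.001,0],[0,0,0,0,0,0.001,0],[0,0,0,0,0,0,0]]]';python3 -m handwheel '[[[0,0,0,0,0,0.001,0],[0,0,0,0,0,0.001,0],[0,0,0,0,0,0,0]]]'
```

```text
t: 15.95
tcp_pos: [0.652, 0.1791, 0.1379]
tool_rot: [0.333, 0.943, -0.0, -0.001]
force: [0.4, -0.2, -3.7]
finger_gap: 0.225
gripper_force: 60.1
t: 16.32
tcp_pos: [0.6523, 0.1792, 0.1361]
tool_rot: [0.333, 0.943, -0.0, -0.0]
force: [-0.2, 0.5, -4.7]
finger_gap: 0.222
gripper_force: 60.1
```

```bash
python3 -m handwheel '[[[0,0,0,0,0,0.001,0],[0,0,0,0,0,0.001,0],[0,0,0,0,0,0.001,0],[0,0,0,0,0,0,0]]]';python3 -m handwheel '[[[0,0,0,0,0,0.001,0],[0,0,0,0,0,0.001,0],[0,0,0,0,0,0.0005,0],[0,0,0,0,0,0,0]]]'
```

```text
t: 16.82
tcp_pos: [0.6525, 0.1793, 0.1332]
tool_rot: [0.333, 0.943, -0.0, -0.0]
force: [-0.1, -0.2, -4.2]
finger_gap: 0.22
gripper_force: 60.1
t: 17.32
tcp_pos: [0.6525, 0.1792, 0.1308]
tool_rot: [0.333, 0.943, -0.0, -0.0]
force: [-0.4, 0.2, -4.2]
finger_gap: 0.226
gripper_force: 60.1
```

```bash
python3 -m handwheel '[[[0,0,0,0,0,0.001,0],[0,0,0,0,0,0,0],[0,0,0,0,0,0,0]]]';python3 -m handwheel '[[[0,0,0,0,0,0.0007,0],[0,0,0,0,0,0,0],[0,0,0,0,0,0,0]]]'
```

```text
t: 17.7
tcp_pos: [0.6527, 0.1793, 0.1303]
tool_rot: [0.333, 0.943, 0.0, 0.0]
force: [-0.9, 0.0, -1.5]
finger_gap: 0.223
gripper_force: 60.6
t: 18.08
tcp_pos: [0.6527, 0.1793, 0.1303]
tool_rot: [0.333, 0.943, 0.0, 0.0]
force: [-2.2, -0.2, 6.0]
finger_gap: 0.225
gripper_force: 61.5
```

Firm contact at z = 0.130, which is the seat height, so it went straight over the pins. Let go, rise and back off to look.

```bash
python3 -m handwheel '[[[0,0,0,0,0,0,1],[0,0,0,0,0,0,1],[0,0,0,0,0,0,1],[0,0,0,0,0,0,1],[0,0,0,0,0,0,1],[0,0,0,0,0,-0.015,1],[0,0,0,0,0,-0.03,1],[0,0,0,0,0,-0.05,1],[0,0,0,0,0,-0.05,1],[0,0,0,0.06,0,0,1],[0,0,0,0.06,0,0,1],[0,0,0,0.05,0,0,1],[0,0,0,0,0,0,1],[0,0,0,0,0,0,1]]]'; python3 -c "
from h import *
st()
t=snapshot('top')[90:190,90:190,::-1];s=snapshot('side')[125:205,220:300,::-1]
cv2.imwrite('pics/i.png',np.hstack([cv2.resize(x,(400,400),interpolation=2) for x in(t,s)]))"
```

```text
t: 19.82
tcp_pos: [0.5209, 0.2861, 0.2753]
tool_rot: [0.332, 0.943, 0.001, 0.001]
force: [-0.1, 0.2, 0.7]
finger_gap: 0.999
gripper_force: 0.0
t 19.82 tcp [0.5209 0.2861 0.2753] q [ 3.150e-01  4.380e-01  1.462e+00 -1.000e-03  1.239e+00 -5.780e-01] F [-0.1  0.2  0.7] gap 0.999 g 0.0
[[-0.779, 0.627, 0.003], [0.627, 0.779, 0.0], [-0.002, 0.002, -1.0]]
```

View pics/i.png

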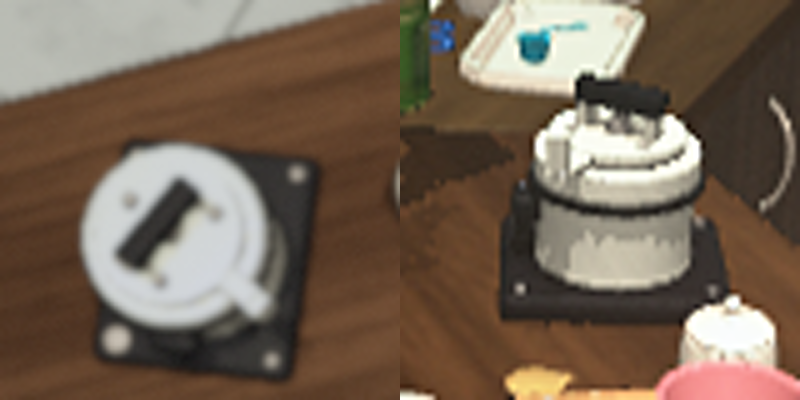

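The disc lies flat and concentric on the body, with the pins filling its holes at top crop (130,200), (213,212) and (160,283). The neighbours are in place and the arm is clear.

```bash
python3 -c "
from station import sign_off
print(sign_off())"
```

```text
the job is handed in; nothing more can be done
None
```

I drew the burr carrier out by its tab, released it on the worktop, then seated it flat on the grinder over its three pins, let go, and handed the job in at about 20 s of the 67 s; no verdict came back.

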